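Stand the two toppled bottles up in their stand and shut its gate

ROBOT

A 6-joint arm with a two-finger parallel gripper is mounted at the origin on a cart in front of the work surface, level with it; the furniture and walls round the work are solid. World frame = base frame: x ahead of the robot, y to its left, z up, the work surface at z = 0. Lengths are in mm, angles in rad, forces in N, time in s.
With the tool pointing down it reaches from about 350 to 775 mm from the base axis. Payload 7.3 kg.
Tool frame: the origin (TCP) lies on the mounting face of the last link; the fingertips stand 178 mm ahead of it and the grasp point (between the pads) lies 159 mm ahead of it; z points along the fingers, y is the line along which they close (so a half turn about z gives the same grasp; the last joint's range is limited). The gripper opens to 92 mm and grips with 3 to 60 N. Pads are 19 mm wide; open, the fingers measure 130 mm over their backs; the gripper's body (75 mm by 190 mm) begins 47 mm behind the grasp point.
Start: joints at [1.129, 0.342, 1.524, -0, 1.275, -0.146], TCP at [153.018, 502.208, 404.741] pointing down, gripper open.
Joint ranges: [-2.53, 2.53], [-0.77, 2.02], [0.04, 2.7], [-1, 4.14], [0.28, 2.66], [-3.11, 3.11]. Speed limits (rad/s): [2.57, 2.57, 3.14, 3.14, 3.14, 3.14].

INTERFACE

Orientations are given as [roll, pitch, yaw] about the fixed x, y, z axes, in that order (R = Rz(yaw) Ry(pitch) Rx(roll)).
In Python, from plant import bot gives the robot as it stands.
- The arm moves only by the shell command python3 shift.py FILE, which reads ROWS from the file FILE. ROWS is 1 to 5 rows, parted by a bar, with the numbers parted by commas; each row has 5 numbers: the finger opening in mm, then dx, dy, dz in mm, then a turn about the tool's z in rad; each row is the pose to reach, as a shift and turn from the pose commanded when the command began, along the tool's axes at that moment; what a row does not reach only later rows make up. A row lasts 1/8 s, in which the tool goes at most 62.5 mm and 0.188 rad, less where a joint would pass 70% of its speed; a pose out of reach is approached as far as the arm can. The fingers move at their own pace and stop on an object; the grip force is fixed at half the most. Time passes only in rows, so rows that do not move let the fingers close. It prints the time, the measured TCP pose, the force, the opening and the grip force at its end. Input that does not fit is refused with a message, and nothing moves.
- bot.get_obs(): the state, without advancing time (a new reading comes with each control period).
- bot.capture(name): name is "scene" or "side" or "wrist"; returns a dict with "color" (480x640x3 uint8, red, green, blue), "K" (3x3 intrinsics, pixels), "k1" (the pictures are not rectified: a ray, as slopes to the right and down, at radius r is drawn at 1 + k1 r^2 times it, then the intrinsics apply), "R" (3x3) and "t" (3): a world point X has camera coordinates R X + t. Camera axes: x right, y down, z forward; pixel columns grow to the right and rows downward; lengths in mm; the calibration is good to about 2 mm. A picture is of the moment at which its call begins. There is no depth.
- bot.close_job(): hands the job in; it is judged then, once.
The state is a dict: "time": time; "joint_positions": joint angles; "dq": joint speeds; "tau": joint torques, N m; "tool_pos": TCP position; "tcp_rot": TCP orientation; "contact_force": force on the tool from outside, world axes, zero at the start; "moment": the same for the moment, N m; "grip_width": finger opening in mm; "finger_force": force on a finger pad.
Only numpy, scipy, OpenCV 4.12 (cv2) and the standard library are available. Lean on these libraries where they do the work, as an engineer would, in place of code of your own. Each camera call takes 0.05 s, during which the arm holds its last target. There are 200 camera calls.

TASK

Two closed bottles have been knocked over on the worktop. Stand each one upright in the bay of the bottle stand that fits it - the brown bottle in the wide bay, the clear bottle in the narrow bay - setting them down rather than dropping them, and once both stand there swing the stand's red gate fully shut in front of them. Leave the other things on the worktop where they are, and let go of everything at the end.

Things in the scene. Friction and masses are not known exactly. Their poses are not given: they have to be found in the camera images.
- brown_bottle: Closed brown plastic bottle, 193 mm tall, about 0.25 kg, on its side at the start, cap roughly to the robot's left. Origin: centre of its underside; z runs from base to cap. Body 76 mm in diameter up to about 120 mm, shoulder up to the neck at 160 mm, cap 44 mm in diameter from 160 to 193 mm. Lying, its axis is 38 mm above the worktop, so the cap is clear of the surface. It can roll.
- clear_bottle: Closed clear bottle with pale filling and white cap, 161 mm tall, about 0.2 kg, on its side at the start, cap roughly to the robot's left. Origin: centre of its underside; z runs from base to cap. Body 58 mm in diameter up to about 95 mm, then shoulder, cap 30 mm in diameter from 142 to 161 mm. Lying, its axis is 29 mm above the worktop. It can roll.
- bottle_stand: Grey bottle stand, fixed; its place and yaw vary. Base 104 mm deep (x, front to back) and 186 mm long (y). Two bays with low lips, a steel back rail 8 mm thick, 46 mm behind the bay centres and 64 mm above the worktop, and a red gate hinged upright at its left front corner. Origin: centre of its underside.
- wide_bay (a point): Centre of the floor of the stand's wide bay (its left one), where the brown bottle's underside belongs: 84 x 86 mm clear, floor 6 mm and lips 19 mm above the worktop. Axes are the stand's: x from its open front to its back, y along it to the left, z up.
- narrow_bay (a point): Centre of the floor of the stand's narrow bay (its right one), where the clear bottle's underside belongs: 67 x 68 mm clear, 92 mm beside the wide bay, same floor and lip heights, same axes.
- gate_hinge (a point): Upright hinge axis of the red gate, 48 mm above the worktop at half the height of its bar, in front of the stand's left end. Stand's axes. The bar is 10 mm thick, 22 mm high (37 to 59 mm above the worktop), 190 mm long; shut, it runs from the hinge along the stand's -y, 62 mm in front of the bay centres. A black knob 14 mm wide stands on it 175 mm from the hinge, up to 87 mm above the worktop.
- gate (a joint): Angle of the gate in rad: 0 shut, 1.57 standing straight out from the front of the stand towards the robot, limit 2.0. Light friction (about 0.03 N m), no spring and no latch: it stays where it is left. At 0 it meets its stop.
- cylinder: Bystander: tall clear measuring cylinder (the one close behind the right end of the stand) with a blue foot, 203 mm tall, tube 30 mm wide, foot 64 mm wide and 10 mm high, standing. Origin: centre of the underside. Light, tips easily. Farther back (x over 0.73) stand fixed things up to 135 mm tall: a jug, a carton, a magnifier.
- steel_tank: Bystander: open round steel tank, 71 mm in diameter, 100 mm tall, standing. Origin: centre of the underside. Beside it, a fixed flat black box 76 mm high fills the right of the worktop (x over 0.56, y below -0.13 in the world).
- tin: Bystander: round tin, 70 mm in diameter, 41 mm tall. Origin: centre of the underside.

How it is judged (in metres and radians):
On the way, in this order (a step that is already met when the one before it is completed fails the run):
1. both bottles stand upright in their bays while the gate is still open (angle between each of brown_bottle, clear_bottle's own z axis and vertical below 0.12 rad and horizontal distance between brown_bottle and wide_bay below 0.012 m and z of brown_bottle in the frame of wide_bay below 0.006 m and horizontal distance between clear_bottle and narrow_bay below 0.012 m and z of clear_bottle in the frame of narrow_bay below 0.006 m and linear speed of each of brown_bottle, clear_bottle below 0.03 m/s and value of joint gate above 0.3 rad), for 0.2 s.
2. the gate is shut (value of joint gate below 0.07 rad), for 0.2 s.
At the end, for the whole second after the job is handed in: Both bottles stand upright (within 0.12 rad) and still on the floor of their bays - the brown one within 12 mm of the wide bay's centre, the clear one within 12 mm of the narrow bay's centre, undersides within 6 mm of the bay floor - and the gate is shut (joint below 0.07 rad) (angle between each of brown_bottle, clear_bottle's own z axis and vertical below 0.12 rad and horizontal distance between brown_bottle and wide_bay below 0.012 m and z of brown_bottle in the frame of wide_bay below 0.006 m and horizontal distance between clear_bottle and narrow_bay below 0.012 m and z of clear_bottle in the frame of narrow_bay below 0.006 m and linear speed of each of brown_bottle, clear_bottle below 0.03 m/s and value of joint gate below 0.07 rad); the robot touches nothing.
It fails at once if a bystander is shifted by more than 30 mm (distance of any of cylinder, steel_tank, tin from where it was at the start of the episode above 0.03 m).
It fails at once if a bystander is tipped over (angle between any of cylinder, steel_tank, tin's own z axis and vertical above 0.5 rad).
It fails at once if a bottle is dropped or thrown into its bay (moving faster than 0.6 m/s within 20 mm of the bay floor) ((z of brown_bottle in the frame of wide_bay below 0.02 m and horizontal distance between brown_bottle and wide_bay below 0.05 m and linear speed of brown_bottle above 0.6 m/s) or (z of clear_bottle in the frame of narrow_bay below 0.02 m and horizontal distance between clear_bottle and narrow_bay below 0.05 m and linear speed of clear_bottle above 0.6 m/s)).
It also fails if it takes over 72 s, if anything falls off the work surface, if the arm or the gripper's body presses on something with over 40 N, if the wrist force passes 120 N, or if a joint passes its speed limit or range.

## Working session

There is one attempt and no reset: what is moved stays moved. The work goes in short steps, Python scripts to look and compute and a shell command to move; the robot and the scene stay as the last step left them, time stands still between calls to the robot, and variables do not carry over. Pictures are saved under pics/ and viewed, at most 10 in all, crops included, and the job is handed in when it is done.

```bash
ls; mkdir -p pics
python3 - <<'E'
from plant import bot
import cv2
for n in ["scene","side"]:
    c=bot.capture(n); cv2.imwrite(f"pics/{n}0.png",c["color"][...,::-1]); print(n,c["K"],c["k1"],c["R"],c["t"])
o=bot.get_obs();print(o)
E
```

```text
pics
plant.py
shift.py
scene [[443.44963446   0.         327.36879253]
 [  0.         443.44963446 250.91074673]
 [  0.           0.           1.        ]] -0.005036446045077524 [[-0.08496422 -0.99632107 -0.01119831]
 [-0.60694709  0.06066577 -0.79242343]
 [ 0.79018751 -0.06053086 -0.6098686 ]] [  8.40796146 424.15675728 503.35060688]
side [[611.87240507   0.         328.56658827]
 [  0.         611.87240507 239.43956339]
 [  0.           0.           1.        ]] 0.056746908596983114 [[-0.94046241 -0.33981558 -0.00747185]
 [-0.21947918  0.62391518 -0.75003915]
 [ 0.25953679 -0.70374371 -0.66135122]] [ 538.07793719  190.75374971 1311.38590754]
{'time': 0.1, 'joint_positions': array([ 1.12900926e+00,  3.42639789e-01,  1.52494046e+00,  1.96856975e-07,
        1.27543390e+00, -1.46012588e-01]), 'dq': array([ 0.00013471, -0.00272868, -0.0021864 ,  0.00189966, -0.00141442,
       -0.00173556]), 'tau': array([ 1.38252934e-03, -4.32008493e+01, -2.44694638e+01,  7.19071389e-02,
        5.26577909e-02, -1.69737564e-05]), 'tool_pos': array([152.9550637 , 502.0860681 , 404.11455687]), 'tcp_rot': array([-3.14018631e+00, -2.07005628e-04,  2.84581797e+00]), 'contact_force': array([-0.57121331,  0.40571976,  0.1170086 ]), 'moment': array([-0.02010433,  0.03497789, -0.05140463]), 'finger_force': 0.0, 'grip_width': 91.947938789626}
```

View pics/scene0.png

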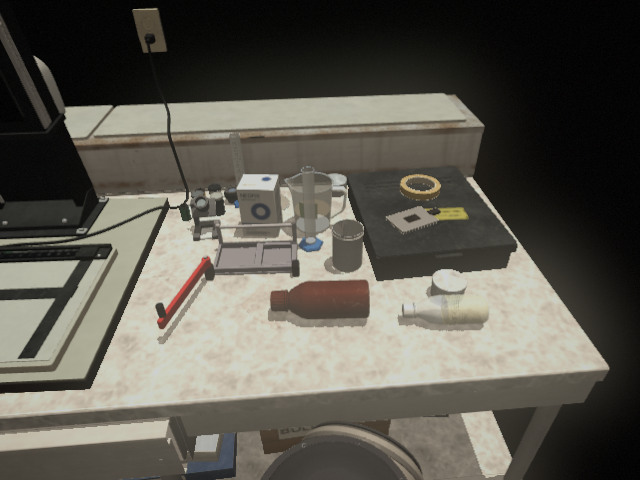

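View pics/side0.png

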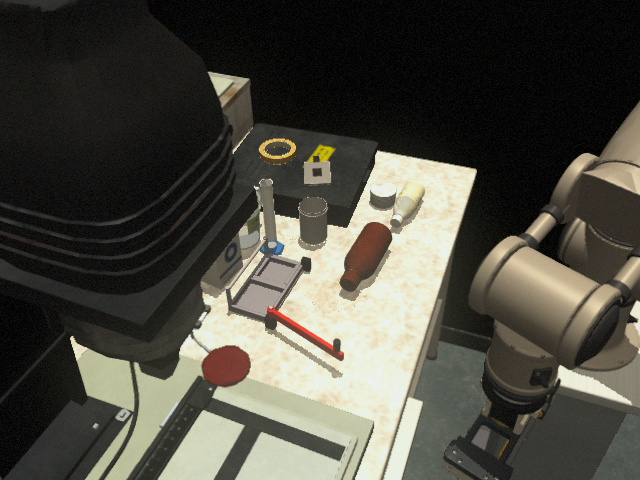

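Scene view: brown bottle lies from cap (271,299) to base (369,299), clear bottle from cap (403,311) to base (487,311). The stand is at about (215-298, 225-275), and the gate runs from hinge (208,265) to knob (161,315). The side view shows the same layout: stand around (265,285), brown bottle (349,285)-(380,228), clear bottle (398,222)-(418,185), gate (270,315)-(340,350).

```bash
cat > h.py <<'E'
import numpy as np, cv2
from scipy.optimize import brentq
def ray(c,uv):
    x=(np.array(uv,float)-[c["K"][0,2],c["K"][1,2]])/c["K"][0,0]
    rd=np.hypot(*x); r=rd
    for _ in range(20): r=rd/(1+c["k1"]*r*r)
    x=x*(r/rd if rd else 1)
    R=np.array(c["R"]);d=R.T@[x[0],x[1],1]; o=-R.T@np.array(c["t"])
    return o,d/np.linalg.norm(d)
def plane(c,uv,z):
    o,d=ray(c,uv); return o+d*(z-o[2])/d[2]
def tri(*cu):
    A=np.zeros((3,3));b=np.zeros(3);L=[ray(c,u) for c,u in cu]
    for o,d in L: P=np.eye(3)-np.outer(d,d);A+=P;b+=P@o
    X=np.linalg.solve(A,b); return X,[np.linalg.norm((np.eye(3)-np.outer(d,d))@(X-o)) for o,d in L]
def proj(c,X):
    p=np.array(c["R"])@X+c["t"];x=p[:2]/p[2];x=x*(1+c["k1"]*(x@x));return x*c["K"][0,0]+[c["K"][0,2],c["K"][1,2]]
E
python3 - <<'E'
from h import *; from plant import bot
np.set_printoptions(precision=1,suppress=True)
s=bot.capture("scene");d=bot.capture("side");w=bot.capture("wrist")
for n,a,b in [("bcap",(271,299),(349,283)),("bbase",(369,299),(378,228)),("ccap",(403,311),(396,222)),("cbase",(487,310),(417,187)),("knob",(161,306),(337,345)),("hinge",(208,262),(270,312))]:
    print(n,tri((s,a),(d,b)))
T=bot.get_obs();o=-w["R"].T@w["t"];print(o-T["tool_pos"],w["R"],w["K"][0],w["k1"])
for n,u in [("fl",(215,272)),("fr",(297,274)),("tank",(347,268)),("tin",(449,290))]: print(n,plane(s,u,3))
# enlarged stand crops
a=cv2.resize(s["color"][195:345,150:500],None,fx=2.25,fy=2.25,interpolation=cv2.INTER_CUBIC)
cv2.imwrite("pics/sc1.png",a[...,::-1])
a=cv2.resize(d["color"][160:370,200:440],None,fx=2.8,fy=2.8,interpolation=cv2.INTER_CUBIC)
cv2.imwrite("pics/sd1.png",a[...,::-1])
E
```

```text
bcap (array([496.1,  75.9,  43.1]), [np.float64(0.24798067046972724), np.float64(0.2479806704695207)])
bbase (array([ 483.6, -117.3,   44.7]), [np.float64(6.244527387647989), np.float64(6.244527387647901)])
ccap (array([ 455.6, -178.2,   28.5]), [np.float64(2.0652258076368084), np.float64(2.0652258076368)])
cbase (array([ 441.5, -339.3,   28.8]), [np.float64(1.4115155657693945), np.float64(1.411515565769436)])
knob (array([457.4, 271.9,  77. ]), [np.float64(2.657124970353445), np.float64(2.6571249703534945)])
hinge (array([626. , 213.3,  43. ]), [np.float64(0.9314987348403693), np.float64(0.9314987348403249)])
[-69.5  20.8 -19.6] [[ 0.3  1.  -0. ]
 [ 0.9 -0.3  0.3]
 [ 0.3 -0.1 -1. ]] [355.9   0.  316.9] -0.009797300345956973
fl [637.7 206.6   3. ]
fr [612.9  23.8   3. ]
tank [622.6 -89.1   3. ]
tin [ 529.2 -294.9    3. ]
```

View pics/sd1.png

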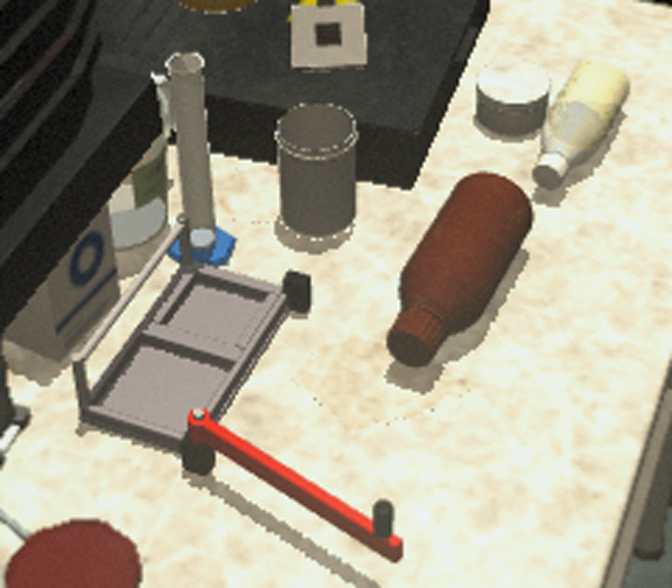

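View pics/sc1.png

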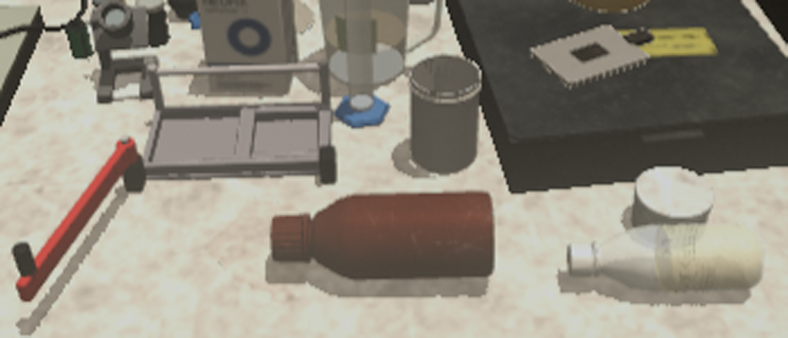

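The crops show the stand bays clearly, with the narrow bay on the right by the cylinder. The gate is open to the left front with the knob at its end. Next I move the wrist camera over the stand for two precise views.

```bash
cat > go.py <<'E'
import sys; from h import *; from plant import bot
# usage: go.py x y z yaw  (target of the GRASP POINT, mm) -> shift in tool axes
o=bot.get_obs(); p=np.array(o["tool_pos"]); ps=o["tcp_rot"][2]
a=[float(v) for v in sys.argv[1:]]
d=np.array([a[0],a[1],a[2]+159])-p; X=np.array([np.cos(ps),np.sin(ps)]); Y=np.array([np.sin(ps),-np.cos(ps)])
th=(ps-a[3]+np.pi)%(2*np.pi)-np.pi
print("t%.2f yaw%.3f gp"%(o["time"],ps),np.round(p-[0,0,159],1),"rp",np.round(o["tcp_rot"][:2],4),"| dx %.1f dy %.1f dz %.1f turn %.3f"%(d[:2]@X,d[:2]@Y,-d[2],th))
E
python3 go.py 610 110 260 2.846; echo '92,-60,-20,0,0 | 92,-120,-40,0,0 | 92,-180,-60,0,0 | 92,-240,-80,0,0 | 92,-300,-110,0,0' > mv.in && python3 shift.py mv.in
echo '92,-60,-25,0,0 | 92,-110,-50,0,0 | 92,-170,-75,0,0 | 92,-220,-105,0,0 | 92,-220,-105,0,0' > mv.in && python3 shift.py mv.in; python3 go.py 610 110 260 2.846
python3 - <<'E'
from h import *; from plant import bot;import pickle
w=bot.capture("wrist");pickle.dump(w,open("w1.pkl","wb"));cv2.imwrite("pics/w1.png",w["color"][...,::-1])
E
```

```text
t0.25 yaw2.846 gp [153.  502.2 245.4] rp [-3.141e+00 -1.000e-04] | dx -551.5 dy -241.9 dz -14.6 turn -0.000
time: 0.88
tool_pos: [404.0, 313.3, 404.7]
tcp_rot: [3.141, 0.0, 2.846]
contact_force: [0.4, 0.5, 0.5]
grip_width: 91.8
finger_force: 0.0
time: 1.5
tool_pos: [584.5, 146.6, 403.7]
tcp_rot: [-3.141, -0.0, 2.84]
contact_force: [-0.5, 0.1, -0.5]
grip_width: 91.8
finger_force: 0.0
t1.50 yaw2.840 gp [584.5 146.6 244.7] rp [-3.1407 -0.    ] | dx -35.2 dy -27.4 dz -15.3 turn -0.006
```

View pics/w1.png

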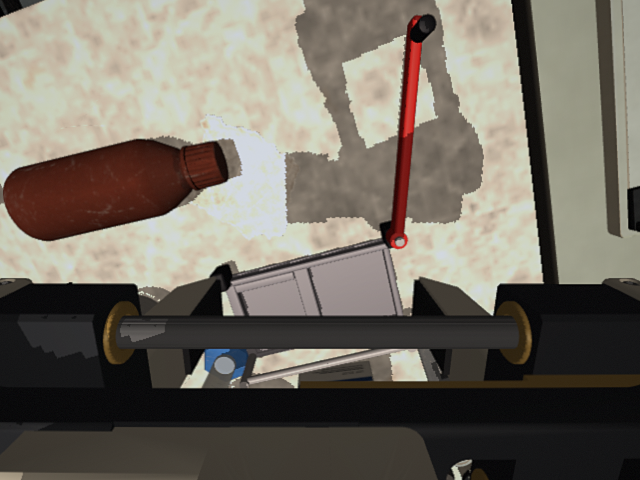

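Wrist view: the gripper hides the back half of the stand. The hinge is at (398,241), the knob at (425,25), and the brown cap is around (205,165). I'll move the tool further back and shoot from two places.

```bash
cat > sh.py <<'E'
import sys,pickle; from h import *; from plant import bot
n=sys.argv[1]; w=bot.capture("wrist");pickle.dump(w,open(n+".pkl","wb"))
w2=w["color"][...,::-1]; cv2.imwrite("pics/"+n+".png",w2)
E
echo '92,-50,0,0,0 | 92,-90,-10,0,0 | 92,-90,-10,0,0' > mv.in && python3 shift.py mv.in; python3 sh.py w2
echo '92,0,-50,0,0 | 92,0,-50,0,0' > mv.in && python3 shift.py mv.in; python3 sh.py w3
python3 -c "
import cv2,numpy as np
a=cv2.imread('pics/w2.png')[60:300,180:500];b=cv2.imread('pics/w3.png')[60:300,180:500]
cv2.imwrite('pics/w23.png',np.vstack([cv2.resize(a,(800,300*800//800*1)) if 0 else a,b]))
cv2.imwrite('pics/w2c.png',cv2.resize(a,None,fx=2.5,fy=2.5))
"
```

```text
time: 1.92
tool_pos: [666.3, 114.1, 403.6]
tcp_rot: [-3.141, -0.001, 2.845]
contact_force: [-0.1, -0.2, -0.4]
grip_width: 91.9
finger_force: 0.0
time: 2.22
tool_pos: [649.2, 65.7, 405.3]
tcp_rot: [-3.141, -0.001, 2.845]
contact_force: [-0.4, 0.2, 0.7]
grip_width: 92.2
finger_force: 0.0
```

View pics/w2c.png

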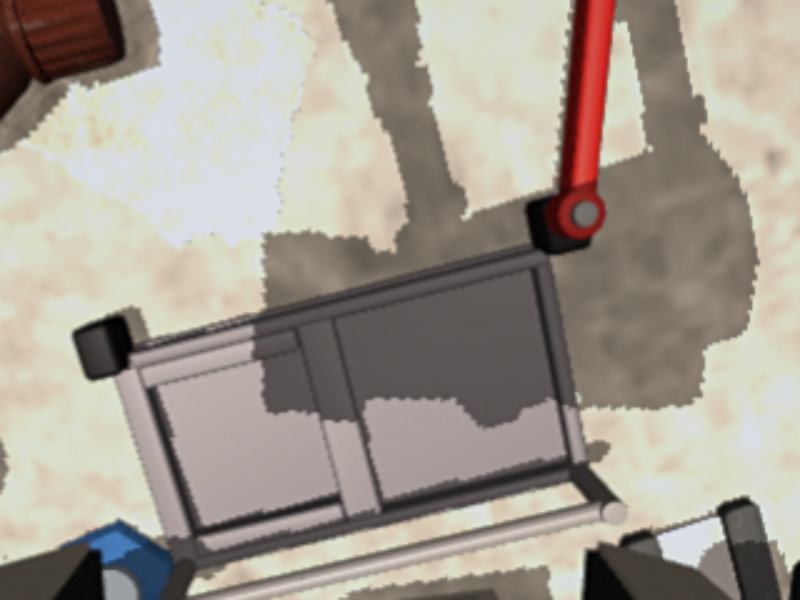

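The crop shows the stand fully. Crop corners of the lip: front-left ~(548,250), front-right ~(133,355), back-right ~(190,562), back-left ~(585,465). The hinge pin is at (585,212). I triangulate these against w3.

Run:
```python
from h import *; import pickle
from scipy.optimize import least_squares
np.set_printoptions(precision=1,suppress=True)
A=pickle.load(open("w2.pkl","rb"));B=pickle.load(open("w3.pkl","rb"))
pts=np.array([(548,250),(133,355),(190,562),(585,465),(585,212),(335,318),(297,330),(153,390),(535,268),(380,505),(195,530),(160,388),(614,513)],float)/2.5+[180,60]
z0=[19]*4+[60]+[19,19,6,19,6,6,6,64]
ga=cv2.cvtColor(A["color"],cv2.COLOR_RGB2GRAY);gb=cv2.cvtColor(B["color"],cv2.COLOR_RGB2GRAY)
p0=pts.astype(np.float32).reshape(-1,1,2)
g=np.array([proj(B,plane(A,u,z)) for u,z in zip(pts,z0)],np.float32).reshape(-1,1,2)
q,st,er=cv2.calcOpticalFlowPyrLK(ga,gb,p0,g.copy(),winSize=(13,13),maxLevel=0,flags=cv2.OPTFLOW_USE_INITIAL_FLOW)
for u,v,z,s,e,gg in zip(pts,q[:,0],z0,st,er,g[:,0]): print(u,plane(A,u,z),"tri",tri((A,u),(B,v))[0],np.array(tri((A,u),(B,v))[1]).max(),s,e,v-gg)
W=np.array([plane(A,u,19)[:2] for u in pts[:4]]);L=np.array([(-52,93),(-52,-93),(52,-93),(52,93)])
f=lambda p:((np.c_[L[:,0]*np.cos(p[2])-L[:,1]*np.sin(p[2]),L[:,0]*np.sin(p[2])+L[:,1]*np.cos(p[2])]+p[:2])-W).ravel()
r=least_squares(f,[677,108,-.13]);c,s=np.cos(r.x[2]),np.sin(r.x[2]);print(r.x,r.fun, r.x[2])
R=np.array([[c,-s],[s,c]])
for n,l in [("wide",(0,41.5)),("narrow",(0,-50.5))]: print(n,r.x[:2]+R@l)
for u,z in zip(pts,z0): print(z,R.T@(plane(A,u,z)[:2]-r.x[:2]))
```

```text
[399.2 160. ] [636.  209.3  19. ] tri [636.1 209.6  17.6] 0.03539914431181834 [1] [5.7] [-0.2  0.1]
[233.2 202. ] [627.1  35.4  19. ] tri [627.4  35.5  20.1] 0.4301279853390732 [1] [33.9] [0.1 0.8]
[256.  284.8] [720.6  27.1  19. ] tri [719.   28.5  23.6] 0.024874549625584785 [1] [9.] [0.6 0.1]
[414. 246.] [727.9 203.5  19. ] tri [728.2 203.9  17.2] 0.39260833965572456 [1] [14.1] [-0.2 -0.7]
[414.  144.8] [622.6 216.5  60. ] tri [622.4 215.9  62.3] 0.03897129008264551 [1] [5.3] [ 0.4 -0.1]
[314.  187.2] [637.  119.7  19. ] tri [637.3 119.6  16.1] 0.05048711899407791 [1] [7.6] [-0.4 -0.1]
[298.8 192. ] [637.1 103.3  19. ] tri [637.2 103.2  17.8] 0.010671052814562182 [1] [8.5] [-0.2 -0. ]
[241.2 216. ] [645.   34.7   6. ] tri [621.6  45.9  68.9] 16.32399921831463 [1] [61.2] [-13.  -28.6]
[394.  167.2] [641.3 202.6  19. ] tri [642.1 203.7  13.4] 0.04195513225970461 [1] [7.1] [-0.8  0.1]
[332. 262.] [724.  113.9   6. ] tri [720.2 114.5  17.1] 0.029266562452296103 [1] [10.] [ 1.4 -0. ]
[258. 272.] [711.   30.6   6. ] tri [707.9  33.5  16.6] 0.024329219516451173 [1] [14.6] [1.3 0.1]
[244.  215.2] [645.1  37.9   6. ] tri [627.1  55.8  75.6] 9.025065474659543 [1] [59.] [  4.2 -19.1]
[425.6 265.2] [733.6 201.4  64. ] tri [731.4 200.3  69.2] 0.027608583695177075 [1] [17.] [0.9 0.1]
[677.9 118.8  -0.1] [-5.1  5.1 -6.1 -6.7  4.3 -3.9  6.8  5.4] -0.05289424982838094
wide [680.1 160.3]
narrow [675.2  68.4]
19 [-46.7  88.1]
19 [-46.3 -86. ]
19 [ 47.5 -89.3]
19 [45.5 87.2]
60 [-60.4  94.6]
19 [-40.9  -1.3]
19 [-39.9 -17.6]
6 [-28.4 -85.7]
19 [-41.   81.8]
6 [46.3 -2.5]
6 [ 37.7 -86.3]
6 [-28.5 -82.5]
64 [51.3 85.4]
```

Run:
```python
from h import *; import pickle
A=pickle.load(open("w2.pkl","rb"))
c0=np.array([677.9,118.8]);yw=-.053;c,s=np.cos(yw),np.sin(yw);R=np.array([[c,-s],[s,c]])
out=[]
for z in (19,6):
    k=3.5;H,W=300,700
    jj,ii=np.meshgrid(np.arange(W),np.arange(H)); ly=100-jj/k; lx=43-ii/k*1.0
    lx=55-ii*110/H
    P=np.stack([lx,ly],-1)@R.T+c0
    m=np.array([proj(A,np.array([x,y,z])) for x,y in P.reshape(-1,2)],np.float32).reshape(H,W,2)
    im=cv2.remap(A["color"],m[...,0],m[...,1],cv2.INTER_CUBIC)[...,::-1].copy()
    def rect(x0,x1,y0,y1,col): cv2.rectangle(im,(int((100-y1)*k),int((55-x1)*H/110)),(int((100-y0)*k),int((55-x0)*H/110)),col,1)
    rect(-42,42,-1.5,84.5,(0,255,0));rect(-33.5,33.5,-84.5,-16.5,(0,255,255))
    out.append(im)
cv2.imwrite("pics/rect.png",np.vstack(out))
```

```text
(no output)
```

View pics/rect.png

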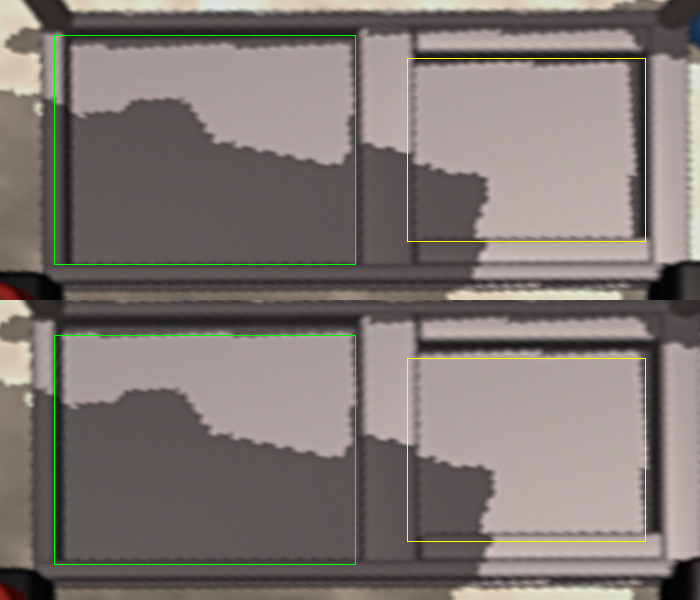

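Rectified stand: the bay outlines match the model within about 1 mm after a small shift. In world coordinates the wide bay is at about (681,159) and the narrow bay at about (676.4,67). Next is the clear bottle.

```bash
python3 - <<'E'
from h import *;import pickle
A=pickle.load(open("w2.pkl","rb"));print(plane(A,(226,290),5))
E
python3 go.py 454.8 -188.4 130 1.484
```

```text
[721.32770459 -12.18865503   5.        ]
t2.27 yaw2.845 gp [649.6  66.9 246.5] rp [ 3.141e+00 -2.000e-04] | dx 111.8 dy -301.1 dz 116.5 turn 1.361
```

```bash
echo '92,20,-50,10,0.18 | 92,40,-105,30,0.36 | 92,60,-160,50,0.54 | 92,80,-215,75,0.72 | 92,100,-265,100,0.9' > mv.in && python3 shift.py mv.in | tail -3;python3 go.py 454.8 -188.4 130 1.484
```

```text
contact_force: [0.6, -0.4, -0.1]
grip_width: 92.0
finger_force: 0.0
t2.90 yaw1.942 gp [ 476.9 -157.3  145.7] rp [3.14e+00 8.00e-04] | dx -20.9 dy -31.9 dz 15.7 turn 0.458
```

```bash
echo '92,-10,-16,8,0.18 | 92,-21,-32,15,0.36 | 92,-21,-32,15,0.458 | 92,-21,-32,15,0.458' > mv.in && python3 shift.py mv.in | tail -3;python3 go.py 454.8 -188.4 29 1.484; python3 sh.py w4
```

```text
contact_force: [0.1, -0.0, 0.5]
grip_width: 91.6
finger_force: 0.0
t3.40 yaw1.490 gp [ 456.1 -187.9  131. ] rp [ 3.141e+00 -3.000e-04] | dx -0.6 dy -1.3 dz 102.0 turn 0.006
```

View pics/w4.png

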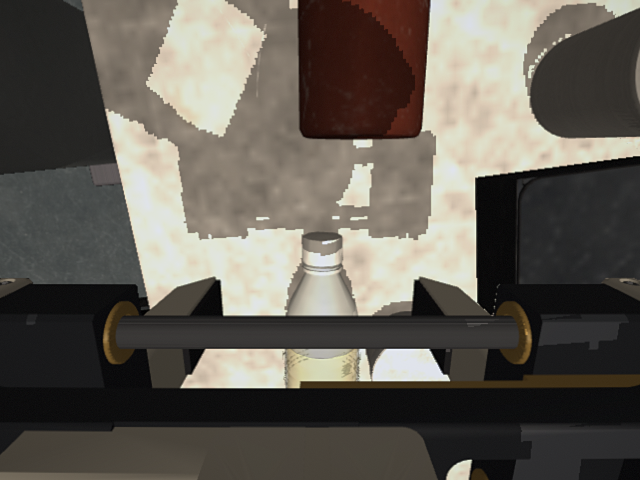

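Wrist view: the clear bottle is centred between the fingers, with the cap at columns 302-342 and its upper front rim around row 249. The brown base edge is near row 137, columns 300-425.

Run:
```python
from h import *;import pickle
np.set_printoptions(precision=1,suppress=True)
A=pickle.load(open("w4.pkl","rb"))
for u,z in [((322,249),44),((322,233),14),((302,255),29),((342,255),29),((322,268),44),((286,310),29),((357,310),29),((362,137),30),((362,137),0)]: print(u,plane(A,u,z))
for X in [(455.6,-178.2,44),(455.6,-178.2,14)]: print(proj(A,np.array(X)))
```

```text
(322, 249) [ 459.1 -184.    44. ]
(322, 233) [ 459.8 -180.6   14. ]
(302, 255) [ 444.5 -191.8   29. ]
(342, 255) [ 472.8 -194.1   29. ]
(322, 268) [ 458.1 -197.4   44. ]
(286, 310) [ 428.7 -233.6   29. ]
(357, 310) [ 481.3 -237.8   29. ]
(362, 137) [ 490.7 -114.7   30. ]
(362, 137) [ 494.4 -114.5    0. ]
[316.  240.9]
[316.1 230.3]
```

```bash
echo '92,-4,3,50,0 | 92,-4,3,100,0 | 92,-4,3,101,0 | 40,-4,3,101,0 | 25,-4,3,101,0' > mv.in && python3 shift.py mv.in;echo '20,0,0,0,0 | 20,0,0,0,0 | 20,0,0,0,0' > mv.in && python3 shift.py mv.in; python3 go.py 458.7 -192 29 1.488
```

```text
time: 4.08
tool_pos: [459.3, -193.5, 190.8]
tcp_rot: [3.138, 0.002, 1.489]
contact_force: [0.3, 0.5, -0.5]
grip_width: 76.4
finger_force: 0.0
time: 4.45
tool_pos: [458.6, -193.4, 189.0]
tcp_rot: [3.141, 0.0, 1.488]
contact_force: [0.2, -0.7, -0.6]
grip_width: 46.2
finger_force: 0.0
t4.45 yaw1.488 gp [ 458.6 -193.4   30. ] rp [3.1411e+00 1.0000e-04] | dx 1.4 dy 0.0 dz 1.0 turn -0.000
```

```bash
echo '20,0,0,0,0 | 20,0,0,0,0 | 20,0,0,0,0 | 20,0,0,0,0' > mv.in && python3 shift.py mv.in; echo '20,-5,0,-20,0 | 20,-10,0,-40,0 | 20,-10,0,-40,0 | 20,-10,0,-40,0' > mv.in && python3 shift.py mv.in
python3 -c "
from plant import bot;import cv2
c=bot.capture('scene');cv2.imwrite('pics/a1.png',c['color'][...,::-1]);print(bot.get_obs()['moment'])"
```

```text
time: 4.95
tool_pos: [458.6, -193.3, 188.7]
tcp_rot: [3.142, -0.0, 1.488]
contact_force: [0.9, 0.1, 0.5]
grip_width: 29.1
finger_force: 29.9
time: 5.45
tool_pos: [457.5, -203.1, 228.0]
tcp_rot: [-3.141, -0.001, 1.488]
contact_force: [1.2, -0.1, -1.9]
grip_width: 28.9
finger_force: 30.0
[-0.03827476 -0.09894509  0.05596785]
```

```bash
echo '20,-15,0,-20,0 | 20,-32,0,-39,0 | 20,-48,0,-52,0 | 20,-64,0,-63,0 | 20,-64,0,-63,0' > mv.in && python3 shift.py mv.in; echo '20,-20,0,-10,0 | 20,-37,0,-16,0 | 20,-57,0,-20,0 | 20,-77,0,-21,0 | 20,-77,0,-21,0' > mv.in && python3 shift.py mv.in;echo '20,-15,0,0,0 | 20,-29,0,2,0 | 20,-29,0,2,0' > mv.in && python3 shift.py mv.in
python3 -c "
from plant import bot;import cv2
c=bot.capture('scene');cv2.imwrite('pics/a2.png',cv2.resize(c['color'][160:400,300:620,::-1],None,fx=1.25,fy=1.25));print(bot.get_obs()['moment'])
c=bot.capture('side');cv2.imwrite('pics/a2s.png',c['color'][...,::-1])
a=cv2.imread('pics/a2.png');b=cv2.imread('pics/a2s.png')[80:320,300:540]
b=cv2.resize(b,(300,300));cv2.imwrite('pics/a2c.png',cv2.hconcat([a,b]))"
```

```text
time: 6.12
tool_pos: [452.4, -268.0, 291.7]
tcp_rot: [3.141, 0.0, 1.486]
contact_force: [-0.3, -0.7, -2.7]
grip_width: 29.5
finger_force: 30.5
time: 6.75
tool_pos: [445.6, -345.7, 312.4]
tcp_rot: [3.141, 0.0, 1.486]
contact_force: [-0.3, -0.4, -3.2]
grip_width: 29.3
finger_force: 30.5
time: 7.12
tool_pos: [443.4, -373.8, 310.3]
tcp_rot: [-3.141, -0.0, 1.487]
contact_force: [-0.5, -0.5, -2.3]
grip_width: 29.5
finger_force: 30.4
[0.05498168 0.02613073 0.03908094]
```

View pics/a2c.png

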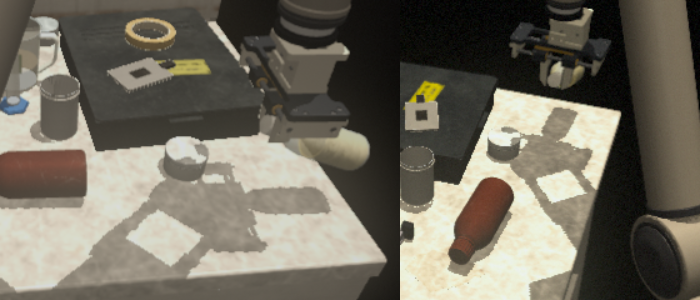

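The combined view shows the bottle was lifted still nearly horizontal, so the pads hold it rigidly. I'll set it back down on its side and regrip just the tip of the cap, so the smaller patch lets it pivot. While it lies there I'll also test how the grip force responds to the opening.

```bash
python3 -c "
from h import *;from plant import bot
c=bot.capture('scene');o,d=ray(c,(590,283));print(o+d*(432-o[0])/d[0])"
echo '20,60,0,0,0 | 20,120,0,0,0 | 20,175,0,20,0 | 20,175,0,60,0 | 20,175,0,90,0' > mv.in && python3 shift.py mv.in | grep -E 'pos|force'
echo '20,0,0,20,0 | 20,0,0,29,0 | 20,0,0,29,0' > mv.in && python3 shift.py mv.in| grep -E 'pos|force'
for i in 1; do echo '27,0,0,0,0 | 28,0,0,0,0' > mv.in && python3 shift.py mv.in| grep -E 'width|finger';echo '29,0,0,0,0' > mv.in && python3 shift.py mv.in| grep -E 'width|finger';echo '29.5,0,0,0,0' > mv.in && python3 shift.py mv.in| grep -E 'width|finger';echo '30,0,0,0,0' > mv.in && python3 shift.py mv.in| grep -E 'width|finger';echo '31,0,0,0,0' > mv.in && python3 shift.py mv.in| grep -E 'width|finger'; done; python3 go.py 458.7 -192 29 1.488
```

```text
[ 432.         -518.61833559   89.52223226]
tool_pos: [458.3, -196.7, 220.3]
contact_force: [-0.1, 2.5, 1.5]
finger_force: 30.0
tool_pos: [458.3, -198.1, 191.9]
contact_force: [-0.8, 1.6, 0.9]
finger_force: 30.0
grip_width: 29.1
finger_force: 30.0
grip_width: 29.1
finger_force: 22.8
grip_width: 29.1
finger_force: 9.6
grip_width: 29.7
finger_force: 0.5
grip_width: 31.0
finger_force: 0.0
t9.03 yaw1.488 gp [ 458.2 -198.5   32.8] rp [3.1411e+00 3.0000e-04] | dx 6.6 dy -0.1 dz 3.8 turn -0.000
```

Opening modulates the grip force: 29.5 mm gives about 10 N. I'll regrip, lighten to 29.5, and lift so gravity swings it down.

```bash
echo '31,4,0,3,0 | 25,4,0,3,0 | 25,4,0,3,0 | 29.4,4,0,3,0 | 29.4,4,0,3,0' > mv.in && python3 shift.py mv.in| grep -E 'width|force'; echo '29.4,0,0,-20,0 | 29.4,0,0,-45,0 | 29.4,0,0,-80,0 | 29.4,0,0,-120,0 | 29.4,0,0,-160,0' > mv.in && python3 shift.py mv.in| grep -E 'pos|width|force';echo '29.5,0,0,0,0 | 29.5,0,0,0,0' > mv.in && python3 shift.py mv.in| grep -E 'pos|width|force'
cat > see.py <<'E'
import sys;from h import *;from plant import bot
# bottle outline: differ between views; save crop round grasp point
o=bot.get_obs();g=np.array(o["tool_pos"])-[0,0,230];L=[]
for n in("scene","side"):
    c=bot.capture(n);u,v=proj(c,g).astype(int);u=np.clip(u,100,539);v=np.clip(v,120,359)
    L.append(cv2.resize(c["color"][v-120:v+120,u-100:u+100,::-1],None,fx=2,fy=2)); print(n,u-100,v-120)
cv2.imwrite("pics/"+sys.argv[1]+".png",cv2.hconcat(L))
E
python3 see.py b1
```

```text
contact_force: [-0.3, 1.2, -1.1]
grip_width: 29.6
finger_force: 13.3
tool_pos: [458.1, -194.3, 349.6]
contact_force: [1.2, -0.7, -3.0]
grip_width: 29.5
finger_force: 16.4
tool_pos: [458.0, -194.1, 347.5]
contact_force: [-0.5, 0.1, -2.7]
grip_width: 29.6
finger_force: 13.3
scene 316 153
side 299 70
```

View pics/b1.png

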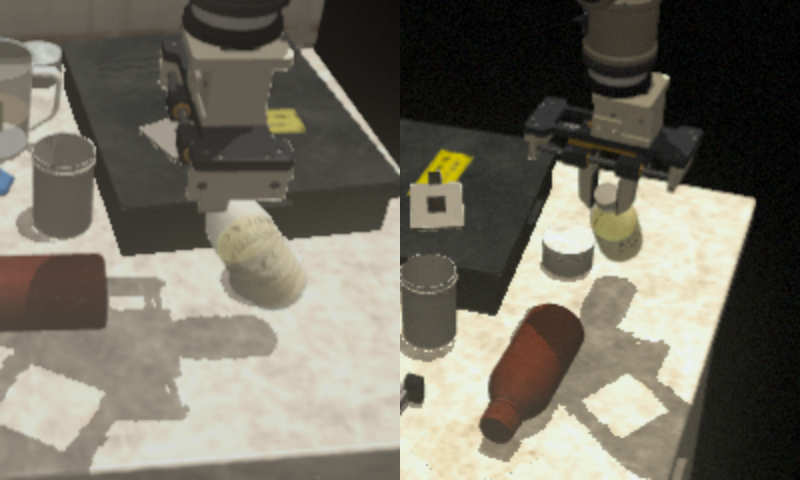

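The view shows the clear bottle hanging tilted about 40°, with its base toward crop (275,290). The picture budget is used up, so from here I measure numerically. First I check that yellowness segments the bottle.

```bash
cat > tilt.py <<'E'
import sys;from h import *;from plant import bot
def mask(im,col):
    f=im[...,::-1].astype(int)  # rgb
    r,g,b=f[...,0],f[...,1],f[...,2]
    if col=="y": return (g-b>0.13*r)&(r>80)&(g>0.85*r)
    return (r>1.6*g)&(r>40)&(abs(g-b)<30)
def report(im,col,off=(0,0)):
    m=mask(im,col).astype(np.uint8);m=cv2.morphologyEx(m,cv2.MORPH_OPEN,np.ones((3,3)))
    n,l,s,c=cv2.connectedComponentsWithStats(m)
    for i in np.argsort(-s[1:,4])[:3]+1:
        y,x=np.nonzero(l==i);(cx,cy),(w,h),a=cv2.minAreaRect(np.c_[x,y].astype(np.float32))
        mu=np.cov(np.c_[x,y].T);e,v=np.linalg.eigh(mu);d=v[:,1]
        print(s[i]+np.array([off[0],off[1],0,0,0]),"c",np.round([cx+off[0],cy+off[1]],1),"wh",np.round([w,h],1),"axis deg from vert %.1f"%np.degrees(np.arctan2(d[0]*np.sign(d[1]),abs(d[1]))))
if __name__=="__main__":
    if sys.argv[1].endswith("png"):
        im=cv2.imread(sys.argv[1]); im=cv2.resize(im,None,fx=.5,fy=.5,interpolation=cv2.INTER_AREA); report(im[:,:200],sys.argv[2]);report(im[:,200:],sys.argv[2])
    else:
        o=bot.get_obs();g=np.array(o["tool_pos"])-[0,0,230]
        for n in ("scene","side"):
            c=bot.capture(n);u,v=np.clip(proj(c,g).astype(int),[80,100],[559,379]);print(n);report(np.ascontiguousarray(c["color"][v-100:v+100,u-80:u+80,::-1]),sys.argv[1],(u-80,v-100))
E
python3 tilt.py pics/b1.png y
```

```text
[ 108  108   44   45 1320] c [130.5 130.5] wh [49.  30.9] axis deg from vert 37.8
[132  54  21  13 237] c [142.  60.] wh [12. 20.] axis deg from vert 74.8
[  0  47  14  15 169] c [ 6.5 54. ] wh [14. 13.] axis deg from vert 43.4
[   7  138  141  102 4239] c [ 77.  188.5] wh [101. 140.] axis deg from vert -67.3
[  86   83   40   48 1050] c [105.1 107.2] wh [37.7 45. ] axis deg from vert 22.3
[ 96  36  38  36 791] c [113.6  51.9] wh [34.  37.4] axis deg from vert -59.9
```

```bash
echo '29.7,0,0,0,0 | 29.7,0,0,0,0' > mv.in && python3 shift.py mv.in| grep -E 'width|force'; python3 tilt.py y;echo '29.8,0,0,0,0 | 29.8,0,0,0,0' > mv.in && python3 shift.py mv.in| grep -E 'width|force'; python3 tilt.py y
```

```text
contact_force: [0.1, -0.1, -2.4]
grip_width: 29.8
finger_force: 7.3
scene
[ 420  263   41   47 1310] c [440.2 285.4] wh [48.3 31.3] axis deg from vert 27.5
[449 207  20  13 227] c [458.5 213. ] wh [12. 19.] axis deg from vert 73.9
[343 173   4   2   8] c [344.5 173.5] wh [1. 3.] axis deg from vert 0.0
side
[ 366  212   71   78 1702] c [406.6 254.4] wh [64.1 79.6] axis deg from vert -15.6
[ 390  159   35   50 1027] c [404.2 183. ] wh [32.1 49.8] axis deg from vert -5.7
[395 106  39  37 786] c [412.1 121.2] wh [35.2 38.2] axis deg from vert -57.8
contact_force: [-0.2, -0.1, -2.4]
grip_width: 29.7
finger_force: 3.2
scene
[ 394  268   36   48 1307] c [410.4 291.1] wh [30.8 48. ] axis deg from vert -13.4
[449 207  20  13 224] c [458.5 213. ] wh [12. 19.] axis deg from vert 72.3
[341 172   3   2   6] c [342.  172.5] wh [1. 2.] axis deg from vert 0.0
side
[ 376  184   66  106 2591] c [400.9 240.5] wh [111.4  61. ] axis deg from vert 12.4
[395 106  39  36 785] c [412.8 121.5] wh [34.7 37.9] axis deg from vert -58.3
[319 144  16  21 222] c [326.5 154. ] wh [20. 15.] axis deg from vert -10.8
```

```bash
echo '29.8,0,0,0,0 | 29.8,0,0,0,0' > mv.in && python3 shift.py mv.in| grep -E 'width|force'; python3 tilt.py y | sed -n '1,2p'; python3 -c "
from h import *;from plant import bot
c=bot.capture('scene');g=np.array(bot.get_obs()['tool_pos'])-[0,0,159];a=proj(c,g);b=proj(c,g-[0,0,120]);print(a,b,np.degrees(np.arctan2(b[0]-a[0],b[1]-a[1])))"
```

```text
contact_force: [-0.5, 0.3, -2.4]
grip_width: 29.8
finger_force: 3.2
scene
[ 396  268   35   48 1306] c [412.9 291.6] wh [31.7 47.8] axis deg from vert -10.3
[421.06470683 241.47595935] [413.56430967 292.79947214] -8.31432607598003
```

Image-vertical at this spot is -8.3° and the bottle reads -10.3°, so it hangs within 2° of upright. I tighten, raise, and carry it to the narrow bay.

```bash
echo '20,0,0,0,0 | 20,0,0,0,0 | 20,0,0,-30,0 | 20,0,0,-60,0 | 20,0,0,-90,0' > mv.in && python3 shift.py mv.in| grep -E 'pos|width|force'; python3 go.py 676.4 67.1 276 2.29
```

```text
tool_pos: [458.4, -194.3, 439.6]
contact_force: [0.9, -0.5, -2.5]
grip_width: 29.2
finger_force: 30.0
t12.35 yaw1.488 gp [ 458.4 -194.3  280.6] rp [-3.1415e+00 -1.0000e-04] | dx 278.6 dy 195.6 dz 4.6 turn -0.802
```

```bash
echo '20,25,18,0,-0.15 | 20,70,50,0,-0.32 | 20,115,82,0,-0.48 | 20,160,114,0,-0.64 | 20,205,145,0,-0.8' > mv.in && python3 shift.py mv.in| grep -E 'pos|width|force'; python3 go.py 676.4 67.1 200 2.29;python3 tilt.py y | sed -n '1,2p'
```

```text
tool_pos: [620.9, -0.6, 438.6]
contact_force: [0.8, -0.6, -2.5]
grip_width: 29.1
finger_force: 30.0
t12.97 yaw2.293 gp [ 6.209e+02 -6.000e-01  2.796e+02] rp [-3.1416e+00  1.0000e-04] | dx 14.1 dy 86.4 dz 79.6 turn 0.003
scene
[ 289  189   41   45 1043] c [309.6 210.3] wh [44.3 39.2] axis deg from vert -48.9
```

```bash
echo '20,5,30,0,0 | 20,10,60,0,0 | 20,14,86,0,0 | 20,14,86,20,0 | 20,14,86,50,0' > mv.in && python3 shift.py mv.in| grep -E 'pos|width|force'; echo '20,0,0,25,0 | 20,0,0,30,0 | 20,0,0,30,0' > mv.in && python3 shift.py mv.in| grep -E 'pos|width|force'; python3 go.py 676.4 67.1 160 2.29
cat > chk.py <<'E'
# project bottle model (upright at grasp point) and compare with yellow pixels, both views
from h import *;from plant import bot;from tilt import mask
g=np.array(bot.get_obs()["tool_pos"])-[0,0,159]
for n in("scene","side"):
    c=bot.capture(n);m=mask(np.ascontiguousarray(c["color"][...,::-1]),"y").astype(np.uint8)
    for k in (60,90,110):
        a=proj(c,g-[0,0,k]);r=int(round(a[1]));x=np.nonzero(m[r,int(a[0])-30:int(a[0])+30])[0]+int(a[0])-30
        right=np.array(c["R"])[0];w=proj(c,g-[0,0,k]+right*29)[0]-a[0]
        print(n,k,np.round(a,1),"half px %.1f"%w,"mask",(x.min(),x.max(),len(x)) if len(x) else None)
E
python3 chk.py
```

```text
tool_pos: [675.7, 65.0, 388.6]
contact_force: [0.6, -0.2, -3.6]
grip_width: 29.1
finger_force: 30.0
tool_pos: [675.7, 64.8, 359.1]
contact_force: [-0.4, 0.5, -2.3]
grip_width: 29.1
finger_force: 30.0
t14.07 yaw2.287 gp [675.7  64.8 200.1] rp [3.1414e+00 2.0000e-04] | dx 1.3 dy 2.0 dz 40.1 turn -0.003
scene 60 [273.5 207.4] half px 13.6 mask (np.int64(295), np.int64(302), 8)
scene 90 [274.7 219.1] half px 13.3 mask (np.int64(261), np.int64(296), 26)
scene 110 [275.5 226.7] half px 13.1 mask (np.int64(262), np.int64(286), 25)
side 60 [273.9 229.3] half px 13.2 mask (np.int64(247), np.int64(301), 37)
side 90 [274.8 239.6] half px 13.0 mask (np.int64(258), np.int64(303), 35)
side 110 [275.4 246.2] half px 12.9 mask (np.int64(252), np.int64(304), 34)
```

```bash
cat > chk.py <<'E'
# silhouette of held bottle by difference with the first pictures; R=body radius
import sys;from h import *;from plant import bot
Rb=float(sys.argv[1]);K=[float(v) for v in sys.argv[2:]]
g=np.array(bot.get_obs()["tool_pos"])-[0,0,159]
for n in("scene","side"):
    c=bot.capture(n);b=cv2.imread(f"pics/{n}0.png");d=np.abs(c["color"][...,::-1].astype(int)-b).max(2)
    m=cv2.medianBlur((d>28).astype(np.uint8),3)
    for k in K:
        a=proj(c,g-[0,0,k]);r=int(round(a[1]));w=proj(c,g-[0,0,k]+np.array(c["R"])[0]*Rb)[0]-a[0];u=int(a[0])
        s="".join("#" if q else "." for q in m[r,u-28:u+29]);print(n,int(k),"half %.1f u %.1f"%(w,a[0]),s)
E
python3 chk.py 29 65 80 95 110 125 140
```

```text
scene 65 half 13.5 u 273.6 ................#####################....................
scene 80 half 13.4 u 274.2 ..............###########################................
scene 95 half 13.3 u 274.8 ........................#...#######.####.................
scene 110 half 13.1 u 275.4 ####.....................................................
scene 125 half 13.0 u 275.9 ................................#######..................
scene 140 half 12.9 u 276.5 ............................############.................
side 65 half 13.1 u 273.9 ................###########################..............
side 80 half 13.1 u 274.4 ...............#####.........#############...............
side 95 half 13.0 u 274.8 ................######........############...............
side 110 half 12.9 u 275.3 ...............##....#####################...............
side 125 half 12.8 u 275.7 ................##...#####################...............
side 140 half 12.7 u 276.1 ........................#################................
```

```bash
echo '20,0,2,15,0 | 20,0,2,25,0 | 20,0,2,25,0' > mv.in && python3 shift.py mv.in| grep -E 'pos|force'; for i in 1; do echo '20,0,0,4,0 | 20,0,0,8,0 | 20,0,0,8,0' > mv.in && python3 shift.py mv.in| grep -E 'pos|contact';echo '20,0,0,3,0 | 20,0,0,5,0' > mv.in && python3 shift.py mv.in| grep -E 'pos|contact'; done
```

```text
tool_pos: [676.8, 66.3, 331.8]
contact_force: [0.1, -0.8, -2.2]
finger_force: 30.0
tool_pos: [677.0, 66.3, 325.4]
contact_force: [-0.4, -0.0, -3.3]
tool_pos: [677.3, 66.2, 322.3]
contact_force: [-2.0, -1.1, 10.7]
```

Contact at grasp height 163 is below lip level, so the bottle is on the bay floor. I let it settle with a loosened grip, then release and retreat straight up.

```bash
echo '29.6,0,0,0,0 | 29.7,0,0,0,0 | 30,0,0,0,0 | 33,0,0,0,0 | 40,0,0,0,0' > mv.in && python3 shift.py mv.in| grep -E 'pos|contact|width|finger'; echo '52,0,0,0,0 | 58,0,0,0,0 | 58,0,0,0,0' > mv.in && python3 shift.py mv.in| grep -E 'pos|contact|width'; echo '58,0,0,-30,0 | 58,0,0,-80,0 | 58,0,0,-120,0 | 58,0,0,-120,0' > mv.in && python3 shift.py mv.in| grep -E 'pos|contact|width'
python3 go.py 494 59 150 1.5
```

```text
tool_pos: [677.0, 66.4, 320.3]
contact_force: [0.1, -0.3, -0.7]
grip_width: 38.0
finger_force: 0.1
tool_pos: [677.1, 66.4, 320.7]
contact_force: [0.4, -0.0, 0.0]
grip_width: 57.4
tool_pos: [677.1, 66.4, 445.2]
contact_force: [0.1, -0.2, 0.6]
grip_width: 57.6
t16.77 yaw2.288 gp [677.1  66.4 286.2] rp [3.1354 0.0054] | dx 114.8 dy -142.8 dz 136.2 turn 0.788
```

```bash
echo '70,25,-30,0,0.18 | 80,50,-65,0,0.36 | 92,75,-95,20,0.54 | 92,95,-120,70,0.72 | 92,113,-143,110,0.75' > mv.in && python3 shift.py mv.in| grep -E 'pos|contact|width'; python3 sh.py w5;python3 go.py 494 59 38 1.54
python3 - <<'E'
from h import *;import pickle
from tilt import mask
np.set_printoptions(precision=1,suppress=True)
A=pickle.load(open("w5.pkl","rb"));m=cv2.medianBlur(mask(np.ascontiguousarray(A["color"][...,::-1]),"r").astype(np.uint8),5)
m[300:]=0
n,l,s,c=cv2.connectedComponentsWithStats(m);print(s[1:][s[1:,4]>200])
i=1+np.argmax(s[1:,4])
for r in range(s[i,1],300,6):
    x=np.nonzero(l[r]==i)[0]
    if len(x): print(r,x.min(),x.max(),plane(A,(x.min(),r),38)[:2],plane(A,(x.max(),r),38)[:2])
E
for n in scene side; do python3 - $n <<'E'
import sys;from h import *;from tilt import *
from plant import bot
c=bot.capture(sys.argv[1]);report(np.ascontiguousarray(c["color"][...,::-1]),"r")
E
done
```

```text
tool_pos: [492.9, 57.6, 328.6]
contact_force: [0.6, 0.2, 0.5]
grip_width: 91.9
t17.45 yaw1.536 gp [487.6  57.7 163.8] rp [-3.1243e+00  1.0000e-04] | dx 1.5 dy 6.3 dz 125.8 turn -0.004
[[ 475    0   56   19  582]
 [ 284  218   85   82 4589]]
218 313 320 [489.1  73.6] [494.6  73.4]
224 312 352 [488.2  68.8] [519.4  67.7]
230 306 351 [483.3  64.2] [518.5  63. ]
236 305 354 [482.3  59.4] [520.8  58. ]
242 304 354 [481.3  54.5] [520.8  53.1]
248 305 353 [481.9  49.5] [520.   48.2]
254 305 352 [481.6  44.5] [519.1  43.2]
260 308 349 [483.8  39.4] [516.7  38.3]
266 302 353 [478.8  34.5] [519.8  33.1]
272 298 357 [475.3  29.5] [523.   27.8]
278 294 360 [471.8  24.4] [525.4  22.6]
284 290 363 [468.3  19.3] [527.9  17.2]
290 287 366 [465.5  14.1] [530.3  11.9]
296 284 368 [462.7   8.9] [532.    6.5]
[166 258  43  58 383] c [186.3 285.7] wh [ 7.  70.2] axis deg from vert -35.5
[158 318   6   7  35] c [160.5 321. ] wh [6. 5.] axis deg from vert 30.5
[ 202  346   48   39 1420] c [225.3 364.8] wh [36.3 47.1] axis deg from vert -74.5
[349 228  27  35 627] c [364.6 245.8] wh [21.5 35.6] axis deg from vert -26.3
[267 309  67  42 502] c [300.3 328.5] wh [77.1  9.5] axis deg from vert 59.6
```

```bash
echo '92,0,6,20,0 | 92,0,6,20,0 | 92,0,6,20,0' > mv.in && python3 shift.py mv.in| grep -E 'pos|contact|width'; python3 sh.py w5;python3 go.py 494 59 38 1.54
python3 - <<'E'
from h import *;import pickle
from tilt import mask
np.set_printoptions(precision=1,suppress=True)
A=pickle.load(open("w5.pkl","rb"));m=cv2.medianBlur(mask(np.ascontiguousarray(A["color"][...,::-1]),"r").astype(np.uint8),5)
m[300:]=0
n,l,s,c=cv2.connectedComponentsWithStats(m)
i=1+np.argmax(s[1:,4])
for r in range(s[i,1],300,6):
    x=np.nonzero(l[r]==i)[0]
    if len(x): print(r,x.min(),x.max(),plane(A,(x.min(),r),38)[:2],plane(A,(x.max(),r),38)[:2],plane(A,(x.mean(),r),16)[1],plane(A,(x.mean(),r),60)[1])
g=A["color"][200:290:3,318:334].mean(1).astype(int);print(g.tolist())
E
```

```text
tool_pos: [501.8, 57.3, 311.6]
contact_force: [0.3, -0.3, 0.5]
grip_width: 91.7
t17.98 yaw1.538 gp [501.6  57.3 152.7] rp [ 3.1399 -0.    ] | dx 1.4 dy -7.7 dz 114.7 turn -0.002
222 300 301 [489.6  74.1] [490.3  74.1] 69.36314738709177 78.86040364231144
228 298 338 [487.9  69.7] [517.2  68.7] 64.02491890674808 74.37282792167531
234 295 340 [485.5  65.2] [518.6  64.1] 59.11210240807273 70.24287430118572
240 292 340 [483.1  60.7] [518.5  59.6] 54.16810019061721 66.08670444155541
246 291 343 [482.1  56.1] [520.7  54.9] 49.13571818183351 61.856238210531544
252 290 343 [481.1  51.5] [520.6  50.2] 44.083962490365934 57.60948551512131
258 292 342 [482.3  46.7] [519.8  45.5] 38.95744741214159 53.29988642598053
264 293 341 [482.8  42. ] [519.   40.8] 33.795658334394304 48.96063428912704
270 291 338 [481.1  37.2] [516.7  36.1] 28.65261691174304 44.63714234727786
276 286 344 [477.   32.5] [521.2  31.1] 23.377734788082662 40.20281866957875
282 282 347 [473.7  27.7] [523.4  26.1] 18.07919577352213 35.74860785336162
288 279 351 [471.1  22.9] [526.4  21. ] 12.701121853709097 31.227536109203996
294 274 353 [466.9  18. ] [527.9  16. ] 7.325921598927508 26.708880108297507
[[146, 134, 119], [142, 130, 116], [137, 125, 111], [126, 114, 101], [122, 111, 98], [89, 79, 69], [26, 14, 11], [28, 15, 11], [39, 20, 15], [49, 21, 15], [49, 20, 14], [49, 20, 14], [47, 20, 13], [48, 20, 13], [48, 20, 14], [47, 20, 14], [78, 34, 23], [90, 41, 28], [91, 43, 31], [90, 43, 30], [91, 43, 31], [51, 24, 18], [94, 49, 37], [73, 34, 25], [64, 35, 27], [69, 38, 30], [77, 40, 30], [75, 35, 25], [75, 35, 25], [77, 37, 26]]
```

```bash
echo '92,6,0,50,0.028 | 92,6,0,100,0.028 | 92,6,0,114,0.028 | 60,6,0,114,0.028 | 36,6,0,114,0.028' > mv.in && python3 shift.py mv.in| grep -E 'pos|contact|width'; echo '36,0,0,0,0 | 36,0,0,0,0 | 36,0,0,0,0 | 36,0,0,0,0 | 36,0,0,0,0' > mv.in && python3 shift.py mv.in| grep -E 'pos|contact|width|finger'
```

```text
tool_pos: [502.1, 63.3, 198.6]
contact_force: [0.6, 0.4, -0.3]
grip_width: 76.0
tool_pos: [501.3, 63.4, 196.9]
contact_force: [0.5, 0.6, 1.6]
grip_width: 43.4
finger_force: 30.0
```

```bash
echo '43.4,0,0,0,0 | 43.4,0,0,-20,0 | 43.4,0,0,-50,0 | 43.4,0,0,-90,0 | 43.4,0,0,-130,0' > mv.in && python3 shift.py mv.in| grep -E 'pos|contact|finger'; echo '43.5,0,0,-30,0 | 43.5,0,0,-50,0 | 43.5,0,0,-50,0' > mv.in && python3 shift.py mv.in| grep -E 'pos|contact|finger'; python3 tilt.py r; python3 -c "
from h import *;from plant import bot
c=bot.capture('scene');g=np.array(bot.get_obs()['tool_pos'])-[0,0,159];a=proj(c,g);b=proj(c,g-[0,0,120]);print(a,b,np.degrees(np.arctan2(b[0]-a[0],b[1]-a[1])))"
```

```text
tool_pos: [500.9, 63.2, 327.3]
contact_force: [0.8, -0.2, -2.7]
finger_force: 8.2
tool_pos: [501.3, 63.3, 377.5]
contact_force: [0.0, -0.3, -2.7]
finger_force: 4.3
scene
[192 258  17  27 149] c [198.6 270.1] wh [ 6.7 30.5] axis deg from vert -33.7
side
[269 309  57  34 466] c [296.4 327.1] wh [64.5  9.6] axis deg from vert 59.5
[269.52036524 223.38497517] [275.2921992  276.19338482] 6.237533680574685
```

Run:
```python
from h import *;from plant import bot
g=np.array(bot.get_obs()['tool_pos'])-[0,0,159]
for n in("scene","side"):
    c=bot.capture(n);b=cv2.imread(f"pics/{n}0.png")[...,::-1]
    for k in (40,80,110,140,170): 
        u,v=proj(c,g-[0,0,k]).astype(int);print(n,k,u,v,c["color"][v,u-24:u+25:6].tolist())
    d=np.abs(c["color"].astype(int)-b).max(2)
```

```text
scene 40 271 242 [[104, 99, 94], [94, 87, 82], [66, 54, 47], [83, 74, 65], [82, 75, 65], [60, 53, 46], [108, 101, 85], [136, 129, 125], [99, 93, 88]]
scene 80 273 259 [[69, 58, 51], [73, 59, 51], [74, 60, 51], [72, 59, 51], [72, 59, 52], [83, 63, 53], [76, 62, 54], [122, 116, 111], [153, 150, 135]]
scene 110 274 272 [[71, 61, 53], [69, 60, 51], [69, 59, 51], [69, 60, 53], [69, 61, 52], [70, 62, 53], [71, 64, 55], [77, 73, 65], [74, 71, 64]]
scene 140 276 284 [[71, 61, 52], [70, 61, 52], [71, 62, 54], [71, 63, 55], [72, 64, 55], [74, 66, 58], [213, 208, 191], [213, 213, 196], [213, 205, 188]]
scene 170 277 295 [[72, 63, 54], [72, 63, 54], [73, 64, 56], [73, 65, 57], [74, 67, 58], [76, 70, 60], [213, 215, 197], [213, 206, 189], [213, 209, 192]]
side 40 349 233 [[81, 78, 64], [235, 226, 195], [233, 222, 191], [56, 48, 37], [62, 47, 39], [59, 50, 39], [190, 178, 147], [236, 237, 214], [236, 241, 221]]
side 80 349 247 [[236, 241, 219], [154, 140, 118], [66, 50, 40], [69, 53, 41], [71, 55, 44], [69, 51, 41], [69, 56, 48], [232, 238, 214], [237, 232, 204]]
side 110 349 258 [[236, 241, 225], [90, 88, 78], [64, 55, 43], [60, 51, 40], [65, 54, 41], [63, 52, 38], [61, 52, 44], [233, 237, 211], [237, 241, 219]]
side 140 349 268 [[236, 238, 213], [76, 75, 61], [64, 53, 42], [64, 54, 43], [61, 53, 39], [62, 51, 45], [61, 53, 41], [236, 240, 225], [228, 218, 184]]
side 170 348 277 [[236, 241, 224], [121, 110, 93], [66, 56, 47], [67, 57, 46], [68, 58, 48], [64, 55, 46], [64, 55, 42], [238, 239, 216], [236, 240, 216]]
```

```bash
cat > dark.py <<'E'
from h import *;from plant import bot
g=np.array(bot.get_obs()['tool_pos'])-[0,0,159]
for n in("side","scene"):
    c=bot.capture(n);f=c["color"].astype(int).max(2)
    for k in (20,50,70,90,110,130,150,170,182,190,200): 
        a=proj(c,g-[0,0,k]);u,v=np.round(a).astype(int);w=proj(c,g-[0,0,k]+np.array(c["R"])[0]*38)[0]-a[0]
        print(n,k,v,"%.1f"%w,"".join("#" if q<95 else "." for q in f[v,u-35:u+36]))
E
python3 dark.py
```

```text
side 20 226 18.4 ############............#####################.......#..................
side 50 237 18.1 ###########.........#############################......................
side 70 244 17.9 ..................###################################..................
side 90 251 17.7 ..................###################################..................
side 110 258 17.5 .................###################################...................
side 130 265 17.4 .................##################################....................
side 150 271 17.2 .................##################################....................
side 170 278 17.0 .................#################################.....................
side 182 282 16.9 .................#################################.....................
side 190 284 16.9 .................#################################.....................
side 200 287 16.8 ................##################################.....................
scene 20 233 21.7 .............############............########............###...........
scene 50 246 21.2 ######
[... 182 characters left out ...]
.#########################################...#######...........
scene 110 272 20.3 ........###########################################.#######............
scene 130 280 20.0 ........#######################################........................
scene 150 288 19.7 .......#######################################.........................
scene 170 295 19.4 .......######################################..........................
scene 182 300 19.3 ......######################################...........................
scene 190 303 19.2 .......#####################################...........................
scene 200 306 19.0 ......####################################.............................
```

```bash
echo '43.6,0,0,0,0 | 43.6,0,0,0,0 | 43.6,0,0,0,0' > mv.in && python3 shift.py mv.in| grep -E 'contact|finger';python3 dark.py | grep -E 'scene (70|110|150|170)|side (70|170)'
```

```text
contact_force: [0.3, 0.4, -1.8]
finger_force: 1.6
side 70 244 17.9 ..................###################################..................
side 170 277 17.0 ...................#################################...................
scene 70 255 20.9 ..............#########################################................
scene 110 271 20.3 ###########################################################............
scene 150 287 19.7 ...............#######################################.................
scene 170 295 19.4 ...............#######################################.................
```

Scene and side edges now show the brown bottle vertical. I tighten and carry it to the wide bay.

```bash
echo '36,0,0,0,0 | 36,0,0,0,0 | 36,0,0,-20,0 | 36,0,0,-60,0 | 36,0,0,-60,0' > mv.in && python3 shift.py mv.in| grep -E 'pos|contact|finger';python3 dark.py | grep -E 'scene (70|110|150|170)|side (70|170)'; python3 go.py 681.9 157.9 276 2.29
```

```text
tool_pos: [501.6, 63.3, 439.6]
contact_force: [0.3, -0.2, -1.3]
finger_force: 30.0
side 70 221 18.5 #####################################################..................
side 170 257 17.6 ..................##################################...................
scene 70 226 22.0 .............################################################..........
scene 110 244 21.3 ########################################################...............
scene 150 262 20.6 ..............##############################################...........
scene 170 270 20.3 ###########################################################............
t21.77 yaw1.510 gp [501.   63.3 277.4] rp [-3.1415e+00 -1.0000e-04] | dx 105.4 dy 174.8 dz 1.4 turn -0.780
```

```bash
echo '36,15,25,0,-0.15 | 36,35,60,0,-0.32 | 36,58,97,0,-0.48 | 36,82,136,0,-0.64 | 36,100,165,0,-0.78' > mv.in && python3 shift.py mv.in| grep -E 'pos|contact|finger';echo '36,0,0,0,0 | 36,0,0,0,0' > mv.in && python3 shift.py mv.in| grep -E 'pos|contact|finger'; python3 go.py 681.9 157.9 206 2.29
```

```text
tool_pos: [673.3, 153.9, 434.0]
contact_force: [0.9, -0.2, -1.7]
finger_force: 30.0
tool_pos: [671.7, 152.9, 435.0]
contact_force: [-0.5, -0.2, -3.1]
finger_force: 30.0
t22.65 yaw2.288 gp [671.7 152.9 276. ] rp [-3.1388e+00 -1.7000e-03] | dx -2.9 dy 11.0 dz 70.0 turn -0.002
```

```bash
echo '36,-3,11,0,0 | 36,-3,11,20,0 | 36,-3,11,45,0 | 36,-3,11,45,0 | 36,-3,11,45,0' > mv.in && python3 shift.py mv.in| grep -E 'pos|contact|finger';python3 go.py 681.9 157.9 206 2.29;python3 dark.py | grep -E ' (70|90|110|130|150|170|182|190) '
```

```text
tool_pos: [682.1, 157.7, 393.2]
contact_force: [0.3, 0.2, -2.0]
finger_force: 30.0
t23.27 yaw2.289 gp [682.1 157.7 234.2] rp [3.1403e+00 9.0000e-04] | dx 0.2 dy 0.0 dz 28.2 turn -0.001
side 70 247 18.4 ######################################################.................
side 90 254 18.2 ######################################################.................
side 110 261 18.0 ######################################################.................
side 130 268 17.8 #####################################################..................
side 150 275 17.6 #############....####################################..................
side 170 281 17.5 #######...........####################################.##..#...........
side 182 285 17.4 ##................##################################................##.
side 190 288 17.3 .......#..........#########################################.......##...
scene 50 190 18.3 ...#.########...###################################....................
scene 70 198 18.1 ...#########.....#####################################.................
scene 90 207 17.8 ###.###########.#####################################...###############
scene 110 214 17.6 #############...#####################################...#######.....#..
scene 130 222 17.4 #####################################################..................
scene 150 230 17.2 ##..............####################################...................
scene 170 237 17.0 ............########################################...................
scene 182 241 16.8 .................##################################....................
scene 190 244 16.7 ..................######################################...............
```

```bash
echo '36,0,-0.6,12,0 | 36,0,-0.6,22,0 | 36,0,-0.6,22,0' > mv.in && python3 shift.py mv.in| grep -E 'pos|contact';  echo '36,0,0,5,0 | 36,0,0,8,0 | 36,0,0,8,0' > mv.in && python3 shift.py mv.in| grep -E 'pos|contact'; echo '36,0,0,4,0 | 36,0,0,5,0' > mv.in && python3 shift.py mv.in| grep -E 'pos|contact'
```

```text
tool_pos: [681.6, 157.6, 368.0]
contact_force: [-0.8, 0.8, -2.0]
tool_pos: [681.8, 157.7, 361.4]
contact_force: [-0.2, 0.9, -1.8]
tool_pos: [681.8, 157.7, 356.4]
contact_force: [-1.3, -0.4, -1.9]
```

```bash
echo '36,0,0,3,0 | 36,0,0,4,0 | 36,0,0,4,0' > mv.in && python3 shift.py mv.in| grep -E 'pos|contact'; echo '36,0,0,2,0 | 36,0,0,3,0 | 36,0,0,3,0' > mv.in && python3 shift.py mv.in| grep -E 'pos|contact'
```

```text
tool_pos: [681.9, 157.5, 353.9]
contact_force: [0.9, -0.3, 4.3]
tool_pos: [682.2, 157.1, 353.7]
contact_force: [-0.7, -2.7, 15.6]
```

Contact came at 194.8, which is ambiguous between the floor and the lip if the bottle slid in the grip. I lift 40 mm and measure where the base actually is.

```bash
echo '36,0,0,-20,0 | 36,0,0,-42,0 | 36,0,0,-42,0 | 36,0,0,-42,0' > mv.in && python3 shift.py mv.in| grep -E 'pos|contact'
python3 - <<'E'
from h import *;from plant import bot
g=np.array(bot.get_obs()['tool_pos'])-[0,0,159]
for n in("scene","side"):
    c=bot.capture(n);b=cv2.imread(f"pics/{n}0.png")[...,::-1].astype(int)
    C=-np.array(c["R"]).T@np.array(c["t"]);h=(C-g)[:2];h/=np.linalg.norm(h)
    print(n)
    for s in range(164,206,3):
        X=g-[0,0,s]+np.r_[h*38,0];u,v=np.round(proj(c,X)).astype(int)
        print(s,u,v,c["color"][v,u-4:u+5].mean(0).astype(int),b[v,u-4:u+5].mean(0).astype(int))
E
```

```text
tool_pos: [681.7, 157.7, 390.2]
contact_force: [-0.3, -0.3, -2.6]
scene
164 236 246 [62 52 45] [79 75 70]
167 237 247 [62 52 45] [96 91 86]
170 237 248 [62 52 45] [139 131 126]
173 237 249 [62 53 46] [154 145 141]
176 237 250 [62 53 46] [154 145 141]
179 237 251 [62 53 46] [154 145 141]
182 237 252 [63 54 46] [154 146 141]
185 238 253 [63 54 47] [154 145 141]
188 238 255 [85 78 72] [154 146 142]
191 238 256 [98 91 87] [154 146 141]
194 238 257 [101  95  91] [154 146 141]
197 238 258 [101  95  91] [154 146 142]
200 239 259 [101  95  91] [155 146 142]
203 239 260 [102  96  91] [155 146 141]
side
164 258 293 [56 44 35] [171 160 152]
167 258 294 [56 44 35] [170 158 151]
170 258 295 [55 44 32] [171 160 152]
173 258 296 [56 46 34] [170 159 152]
176 258 297 [56 44 35] [169 159 151]
179 258 298 [57 44 35] [169 159 151]
182 259 299 [58 46 37] [170 159 151]
185 259 300 [79 71 64] [172 160 152]
188 259 301 [95 89 83] [170 159 151]
191 259 302 [97 91 85] [171 160 152]
194 259 303 [96 90 85] [172 161 153]
197 259 303 [96 90 85] [172 161 153]
200 259 304 [97 91 86] [171 160 152]
203 259 305 [96 91 84] [172 161 153]
```

The base sits 186 mm below the grasp point, so contact at 194.8 was the bay floor (a lip would touch at about 205). I go back down, settle and release.

```bash
echo '36,0,0,20,0 | 36,0,0,33,0 | 36,0,0,38,0 | 36,0,0,40,0 | 36,0,0,40,0' > mv.in && python3 shift.py mv.in| grep -E 'pos|contact'; echo '43.5,0,0,0,0 | 43.6,0,0,0,0 | 43.7,0,0,1,0 | 45,0,0,1,0 | 48,0,0,1,0' > mv.in && python3 shift.py mv.in| grep -E 'pos|contact|width'
```

```text
tool_pos: [681.6, 157.1, 353.6]
contact_force: [-2.8, -2.4, 7.9]
tool_pos: [681.8, 157.7, 350.3]
contact_force: [0.3, -0.1, 1.2]
grip_width: 47.4
```

```bash
echo '66,0,0,0,0 | 66,0,0,0,0 | 66,0,0,0,0' > mv.in && python3 shift.py mv.in| grep -E 'contact|width'; echo '66,0,0,-30,0 | 66,0,0,-70,0 | 66,0,0,-100,0' > mv.in && python3 shift.py mv.in| grep -E 'pos|contact'; echo '66,60,0,0,0 | 66,120,0,0,0 | 66,180,0,0,0 | 66,240,0,0,0 | 66,240,0,0,0' > mv.in && python3 shift.py mv.in| grep -E 'pos|contact'
python3 - <<'E'
from h import *;from plant import bot
np.set_printoptions(precision=1,suppress=True)
# upright check: silhouettes vs model bottles at the bay centres
for n in("scene","side"):
    c=bot.capture(n);b=cv2.imread(f"pics/{n}0.png").astype(int);d=np.abs(c["color"][...,::-1].astype(int)-b).max(2);f=c["color"].astype(int).max(2)
    for nm,X,R,hs in(("brown",(681,158.9),38,(30,60,90,115)),("bcap",(681,158.9),22,(172,188)),("clear",(676.4,67.1),29,(30,60,85)),("ccap",(676.4,67.1),15,(155,163))):
        for h in hs:
            P=np.array([*X,6.+h]);a=proj(c,P);w=proj(c,P+np.array(c["R"])[0]*R)[0]-a[0];u,v=np.round(a).astype(int)
            print(n,nm,h,(u,v),"%.1f"%w,"".join("#" if q>25 else "." for q in d[v,u-28:u+29]))
E
```

```text
contact_force: [0.2, 0.4, -0.6]
grip_width: 65.6
tool_pos: [681.7, 157.7, 452.7]
contact_force: [-0.1, -0.9, 0.0]
tool_pos: [520.8, 341.4, 451.5]
contact_force: [1.3, -0.5, -0.2]
scene brown 30 (np.int64(236), np.int64(247)) 16.7 ...........##..###############################...........
scene brown 60 (np.int64(234), np.int64(237)) 17.0 ............###################################..........
scene brown 90 (np.int64(232), np.int64(226)) 17.3 ...........####################################..........
scene brown 115 (np.int64(231), np.int64(216)) 17.6 ...........####################################..........
scene bcap 172 (np.int64(227), np.int64(193)) 10.6 ...................######.............##.................
scene bcap 188 (np.int64(225), np.int64(186)) 10.7 .....................###......#........##................
scene clear 30 (np.int64(276), np.int64(246)) 12.7 ##.##..............######...#######......................
scene clear 60 (np.int64(275), np.int64(235)) 12.9 #####..............#...........##########................
scene clear 85 (np.int64(274), np.int64(226)) 13
[... 763 characters left out ...]
..##......#############################.##############
side bcap 188 (np.int64(251), np.int64(237)) 10.8 ...................######################################
side clear 30 (np.int64(276), np.int64(264)) 12.5 #################..##############..............######....
side clear 60 (np.int64(275), np.int64(255)) 12.7 ###################################################.....#
side clear 85 (np.int64(275), np.int64(246)) 12.9 #################....####################################
side ccap 155 (np.int64(273), np.int64(223)) 6.9 .................########################################
side ccap 163 (np.int64(272), np.int64(220)) 6.9 ...............##########################################
```

Both bottles stand upright at the bay centres within about 2 mm in both views. Now I measure the gate and plan the push.

```bash
cat > gate.py <<'E'
import sys;from h import *;from plant import bot
# gate.py off R z phi... : shifts from present pose to push poses
c0=np.array([677.9,118.8]);yw=-.053;xs=np.array([np.cos(yw),np.sin(yw)]);ys=np.array([-xs[1],xs[0]])
H=np.array([622.6,216.0])
o=bot.get_obs();p=np.array(o["tool_pos"]);ps=o["tcp_rot"][2];X=np.array([np.cos(ps),np.sin(ps)]);Y=np.array([np.sin(ps),-np.cos(ps)])
off,R,z=map(float,sys.argv[1:4]);print("t",o["time"],"gp",np.round(p-[0,0,159],1),"yaw %.3f"%ps)
q=p[:2]-H;print("gp in gate polar R %.1f ang %.3f"%(np.hypot(*q),np.arctan2(-q@xs,-q@ys)))
for ph in map(float,sys.argv[4:]):
    di=-np.cos(ph)*ys-np.sin(ph)*xs;out=np.sin(ph)*ys-np.cos(ph)*xs
    g=H+R*di+off*out;d=g-p[:2];t=(ps-np.arctan2(out[1],out[0])+np.pi)%(2*np.pi)-np.pi
    print("phi %.2f gp"%ph,np.round(g,1),"[%.0f, %.0f, %.0f, %.2f]"%(d@X,d@Y,p[2]-159-z,t))
E
python3 - <<'E'
from h import *;from plant import bot
np.set_printoptions(precision=1,suppress=True)
d=cv2.imread("pics/side0.png");c=bot.capture("side");s=bot.capture("scene")
print(plane(s,(161,306),87),plane(c,(337,341),87),plane(c,(270,310),60),plane(s,(208,260),60))
for k in [1.7,1.8,1.84,1.9]:
    c0=np.array([677.9,118.8]);yw=-.053;xs=np.array([np.cos(yw),np.sin(yw)]);ys=np.array([-xs[1],xs[0]]);H=np.array([622.6,216.0])
    K=H+175*(-np.cos(k)*ys-np.sin(k)*xs);print(k,K,proj(s,np.array([*K,87])),proj(c,np.array([*K,87])))
E
python3 gate.py 45 165 150 1.84
```

```text
[450.1 266.7  87. ] [455.7 272.6  87. ] [621.7 220.9  60. ] [609.7 208.7  60. ]
1.7 [450.5 247.7] [171.9 305.1] [343.7 332.2]
1.8 [454.5 264.7] [162.7 304.2] [338.9 338.1]
1.84 [456.6 271.4] [159.1 303.6] [336.8 340.4]
1.9 [460.2 281.3] [154.  302.6] [333.3 343.7]
t 28.55 gp [524.5 337.4 291.7] yaw 2.289
gp in gate polar R 156.1 ang 2.409
phi 1.84 gp [480.3 310.9] [9, -51, 142, 1.04]
```

```bash
echo '30,2,-10,30,0.18 | 0,4,-20,60,0.36 | 0,6,-35,90,0.54 | 0,8,-45,120,0.72 | 0,9,-51,142,0.9' > mv.in && python3 shift.py mv.in| grep -E 'pos|contact|width'; echo '0,0,0,0,0.14 | 0,0,0,0,0.14 | 0,0,0,0,0.14' > mv.in && python3 shift.py mv.in| grep -E 'pos|contact|width'; python3 gate.py 40 165 68 1.84
```

```text
tool_pos: [480.0, 309.8, 307.3]
contact_force: [0.3, -0.1, -0.5]
grip_width: 20.4
tool_pos: [480.2, 310.9, 309.0]
contact_force: [0.4, 0.9, -0.1]
grip_width: 0.4
t 29.55 gp [480.2 310.9 150. ] yaw 1.251
gp in gate polar R 171.1 ang 2.105
phi 1.84 gp [478.8 306.2] [-5, 0, 82, 0.00]
```

```bash
echo '0,-2,0,40,0 | 0,-5,0,75,0 | 0,-5,0,82,0 | 0,-5,0,82,0' > mv.in && python3 shift.py mv.in| grep -E 'pos|contact'; python3 gate.py 15 165 68 1.84 1.7 1.55 1.4 1.25 1.1 0.95 0.8
```

```text
tool_pos: [478.4, 306.8, 227.3]
contact_force: [0.8, -0.0, -0.5]
t 30.05 gp [478.4 306.8  68.3] yaw 1.250
gp in gate polar R 170.4 ang 2.080
phi 1.84 gp [470.8 282.5] [-25, 1, 0, 0.00]
phi 1.70 gp [463.  260.6] [-49, -0, 0, -0.14]
phi 1.55 gp [458.2 236.3] [-73, 3, 0, -0.29]
phi 1.40 gp [457.  211.5] [-97, 10, 0, -0.44]
phi 1.25 gp [459.5 186.8] [-120, 20, 0, -0.59]
phi 1.10 gp [465.7 162.8] [-141, 33, 0, -0.74]
phi 0.95 gp [475.4 139.9] [-159, 50, 0, -0.89]
phi 0.80 gp [488.4 118.8] [-175, 69, 0, -1.04]
```

```bash
echo '0,-15,0,0,0 | 0,-30,0,0,0 | 0,-49,0,0,-0.14 | 0,-73,3,0,-0.29 | 0,-97,10,0,-0.44' > mv.in && python3 shift.py mv.in| grep -E 'pos|contact'; python3 gate.py 15 167 68 1.25 1.1 0.95 0.8 0.65 0.5
```

```text
tool_pos: [456.1, 210.2, 227.5]
contact_force: [0.2, -0.1, 0.2]
t 30.675 gp [456.1 210.2  68.5] yaw 1.695
gp in gate polar R 166.6 ang 1.483
phi 1.25 gp [457.6 186.3] [-24, -2, 1, -0.14]
phi 1.10 gp [463.9 161.9] [-49, 2, 1, -0.29]
phi 0.95 gp [473.7 138.8] [-73, 9, 1, -0.44]
phi 0.80 gp [486.9 117.5] [-96, 19, 1, -0.59]
phi 0.65 gp [503.2  98.3] [-117, 33, 1, -0.74]
phi 0.50 gp [522.1  81.8] [-136, 50, 1, -0.89]
```

```bash
echo '0,-24,-2,0,-0.14 | 0,-49,2,0,-0.29 | 0,-73,9,0,-0.44 | 0,-96,19,0,-0.59 | 0,-117,33,0,-0.74' > mv.in && python3 shift.py mv.in| grep -E 'pos|contact'; python3 gate.py 16 169 68 0.5 0.4 0.3 0.2 0.1 0
python3 - <<'E'
from h import *;from plant import bot;from tilt import *
for n in("scene","side"):
    c=bot.capture(n);im=np.ascontiguousarray(c["color"][...,::-1]);print(n)
    report(im,"r")
    H=np.array([622.6,216.0]);
    f=im[...,::-1].astype(int)
    for ph in np.arange(0,1.9,.1):
        xs=np.array([.9986,-.053]);ys=np.array([.053,.9986]);k=0
        for R in (60,90,120,150):
            u,v=np.round(proj(c,np.array([*(H+R*(-np.cos(ph)*ys-np.sin(ph)*xs)),57]))).astype(int);r,g,b=f[v,u];k+=r>1.8*g
        print("%.1f:%d"%(ph,k),end=" ")
    print()
E
```

```text
tool_pos: [503.1, 97.7, 227.5]
contact_force: [-0.1, 0.4, 0.5]
t 31.3 gp [503.1  97.7  68.5] yaw 2.434
gp in gate polar R 168.1 ang 0.737
phi 0.50 gp [520.2  80.6] [-24, -2, 1, -0.15]
phi 0.40 gp [534.2  71. ] [-41, -0, 1, -0.25]
phi 0.30 gp [549.2  63. ] [-58, 3, 1, -0.35]
phi 0.20 gp [564.8  56.4] [-74, 9, 1, -0.45]
phi 0.10 gp [581.   51.4] [-89, 15, 1, -0.55]
phi 0.00 gp [597.7  48.1] [-104, 24, 1, -0.65]
scene
[214 262  23  18 134] c [225.2 270.3] wh [27.7  6.9] axis deg from vert 52.1
[238 279   7   5  21] c [241.1 280.8] wh [7.2 3.1] axis deg from vert 62.2
[203 259   5   4  18] c [205.  260.5] wh [3. 4.] axis deg from vert 72.7
0.0:0 0.1:0 0.2:0 0.3:0 0.4:0 0.5:0 0.6:1 0.7:1 0.8:0 0.9:0 1.0:0 1.1:0 1.2:0 1.3:0 1.4:0 1.5:0 1.6:0 1.7:0 1.8:0 
side
[ 202  346   48   39 1426] c [225.4 364.8] wh [36.4 47.2] axis deg from vert -74.6
[267 281  69  37 601] c [300.4 298.2] wh [10.  73.8] axis deg from vert -65.4
[243 230  18  12 174] c [251.5 235.5] wh [11. 17.] axis deg from vert -85.0
0.0:0 0.1:0 0.2:0 0.3:0 0.4:0 0.5:0 0.6:4 0.7:4 0.8:1 0.9:0 1.0:0 1.1:0 1.2:0 1.3:0 1.4:0 1.5:0 1.6:0 1.7:0 1.8:0
```

The gate follows at about 0.65 rad. I continue to shut, slowing at the end.

```bash
echo '0,-24,0,0,-0.15 | 0,-41,0,0,-0.25 | 0,-58,3,0,-0.35 | 0,-74,6,0,-0.45 | 0,-82,8,0,-0.5' > mv.in && python3 shift.py mv.in| grep -E 'pos|contact'; python3 gate.py 15 175 68 0.1 0.05 0 -0.03
```

```text
tool_pos: [570.5, 51.6, 227.2]
contact_force: [0.3, -0.1, 1.0]
t 32.025 gp [570.5  51.6  68.2] yaw 2.929
gp in gate polar R 172.5 ang 0.254
phi 0.10 gp [581.1  45.3] [-12, -4, 0, -0.06]
phi 0.05 gp [589.7  43.5] [-20, -4, 0, -0.11]
phi 0.00 gp [598.4  42. ] [-29, -3, 0, -0.16]
phi -0.03 gp [603.6  41.4] [-35, -3, 0, -0.19]
```

```bash
echo '0,-12,-4,0,-0.06 | 0,-20,-4,0,-0.12 | 0,-25,-3,0,-0.16 | 0,-25,-3,0,-0.16' > mv.in && python3 shift.py mv.in| grep -E 'pos|contact'; for i in 1; do echo '0,-2,0,0,0 | 0,-3,0,0,0' > mv.in && python3 shift.py mv.in| grep -E 'pos|contact'; echo '0,-2,0,0,0 | 0,-3,0,0,0' > mv.in && python3 shift.py mv.in| grep -E 'pos|contact'; done;python3 gate.py 15 175 68 0
```

```text
tool_pos: [594.0, 43.8, 227.0]
contact_force: [-0.1, -0.4, 0.2]
tool_pos: [597.3, 43.5, 226.8]
contact_force: [-2.2, 0.8, 0.8]
tool_pos: [598.8, 43.4, 226.5]
contact_force: [-12.2, 0.5, 8.7]
t 33.025 gp [598.8  43.4  67.5] yaw 3.090
gp in gate polar R 174.2 ang 0.084
phi 0.00 gp [598.4  42. ] [0, -1, -0, 0.00]
```

The 12 N stop comes exactly at the predicted shut pose. I hold, back off and check.

```bash
echo '0,0,0,0,0 | 0,0,0,0,0 | 0,10,0,0,0 | 0,40,0,0,0 | 0,80,0,0,0' > mv.in && python3 shift.py mv.in| grep -E 'pos|contact'; echo '0,20,0,-50,0 | 0,40,0,-100,0 | 0,60,0,-150,0 | 0,60,0,-200,0 | 0,60,0,-200,0' > mv.in && python3 shift.py mv.in| grep -E 'pos|contact'; echo '0,0,60,0,0 | 0,0,120,0,0 | 0,0,180,0,0 | 0,0,240,0,0 | 0,0,240,0,0' > mv.in && python3 shift.py mv.in| grep -E 'pos|contact'
python3 - <<'E'
from h import *;from plant import bot
H=np.array([622.6,216.0]);xs=np.array([.9986,-.053]);ys=np.array([.053,.9986])
for n in("scene","side"):
    c=bot.capture(n);f=c["color"].astype(int)
    for ph in np.arange(-.1,.4,.025):
        k=0
        for R in range(40,185,10):
            u,v=np.round(proj(c,np.array([*(H+R*(-np.cos(ph)*ys-np.sin(ph)*xs)),57]))).astype(int);r,g,b=f[v,u];k+=r>1.8*g
        print("%.3f:%d"%(ph,k),end=" ")
    print()
    b=cv2.imread(f"pics/{n}0.png").astype(int);d=np.abs(f[...,::-1]-b).max(2)
    for nm,X,hs in(("brown",(681,158.9),(90,115)),("clear",(676.4,67.1),(85,155)),("tank",(655,-90),(60,)),("tin",(560,-298),(30,)),("cyl",(721,-12),(5,150,195))):
        for h in hs:
            u,v=np.round(proj(c,np.array([*X,6.+h]))).astype(int);print(nm,h,"".join("#" if q>25 else "." for q in d[v,u-28:u+29]))
E
```

```text
tool_pos: [520.1, 47.4, 226.7]
contact_force: [-0.2, -0.1, 0.4]
tool_pos: [460.9, 50.6, 430.7]
contact_force: [-0.5, -0.8, -0.3]
tool_pos: [472.5, 293.6, 424.6]
contact_force: [0.5, -0.8, -0.1]
-0.100:1 -0.075:2 -0.050:5 -0.025:10 -0.000:14 0.025:14 0.050:12 0.075:8 0.100:6 0.125:5 0.150:3 0.175:2 0.200:1 0.225:0 0.250:0 0.275:0 0.300:0 0.325:0 0.350:0 0.375:0 
brown 90 ...........####################################..........
brown 115 ...........####################################..........
clear 85 #####.............######################.................
clear 155 ......................###############....................
tank 60 .........................................................
tin 30 .........................................................
cyl 5 .........................................................
cyl 150 .........................................................
cyl 195 .........................................................
-0.100:2 -0.075:3 -0.050:3 -0.025:3 -0.000:3 0.025:3 0.050:3 0.075:3 0.100:2 0.125:1 0.150:1 0.175:0 0.200:0 0.225:0 0.250:0 0.275:0 0.300:0 0.325:0 0.350:0 0.375:0 
brown 90 ...........##############################################
brown 115 ...........##############################.#########.....#
clear 85 #################.#.#.####################.............##
clear 155 .........................############....................
tank 60 ..................##################..........##########.
tin 30 .........................................................
cyl 5 ###################.#.#.####################.............
cyl 150 ........................................................#
cyl 195 .........................................................
```

```bash
python3 -c "
from plant import bot
print(bot.close_job())"
```

```text
the job is handed in; nothing more can be done
None
```

I handed the job in at about 35 s. In the last camera check both bottles stood upright in their bays, the gate was shut (about 0.01 rad), the other things had not visibly moved and the arm was clear. No verdict was shown.

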